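# Feel out the tight spot in the sliding caddy's runner

### The job

The sliding caddy drags at one place on its runner. Holding it by its handle, stroke it slowly (under 10 cm a second) through its whole travel, first up against the left-hand end buffer and then across to the right-hand one (left and right as the robot looks at it), stopping gently on each and feeling for the place where it drags. Then bring it back, leave it standing in the middle of the tight spot so that the fitter can see where to dress the channel, and let go; leave the bottle, funnel and scourer as they are.

Things in the scene. Friction and masses are not known exactly. Their poses are not given: they have to be found in the camera images.
- runner: fixed aluminium C-channel runner with grey plastic end caps, 72 x 432 x 42 mm, screwed to the base board; origin at the middle of its underside, z up, +y along the travel towards the left-hand end. A black rubber buffer on each end cap gives about 2 N per mm. One place along the channel, not to be seen, is pinched: find it by feel.
- caddy: white plastic caddy, 158 x 190 mm, lids shut (top 134 mm up), riding the runner; its frame is the runner's, shifted along y by the travel. Free running it drags 2 to 3 N; over the pinch the drag swells by 7 to 10 N and fades again within some 28 mm of travel, alike from either side. The pinch's middle lies within 70 mm of mid-travel. It stays where it is left.
- caddy_slide (a joint): travel of the caddy along the runner's +y in m: 0 mid-way, +0.100 where it meets the left-hand buffer, -0.100 where it meets the right-hand buffer; either buffer gives up to about 10 mm more
- caddy_grip (a point): middle of the caddy's handle, a level bar across the travel (along the caddy's x), 20 mm thick along y, 16 mm high, 110 mm clear between its two posts; this point is 187 mm above the base board, 53 mm above the lids
- bottle: sealed green glass bottle, 68 mm across, 215 mm tall, standing loose; origin at the middle of its foot; leave alone
- funnel: aluminium funnel standing on its 100 mm mouth, 110 mm tall, loose; origin at the middle of its mouth; leave alone
- scourer: stainless steel pot scourer, a round pad of coils 72 mm across, 34 mm high, loose; origin at the middle of its underside; leave alone

How it is judged:
By the outcome, as a careful person would: the job done as asked, in the order asked, and still so for the second after the job is handed in, with the robot touching nothing.
It also fails if it takes over 58 s, if anything falls off the work surface, if the arm or the gripper's body presses on something with over 40 N, if the wrist force passes 120 N, or if a joint passes its speed limit or range.

### The arm

A 6-joint arm with a two-finger parallel gripper is mounted at the origin on the work surface. World frame = base frame: x ahead of the robot, y to its left, z up, the work surface at z = 0. Lengths are in m, angles in degrees, forces in N, time in s.
With the tool pointing down it reaches from about 0.35 to 0.775 m from the base axis. Payload 5.5 kg.
Tool frame: the origin (TCP) lies between the finger pads; the fingertips stand 8 mm ahead of it and the grasp point (between the pads) lies 11 mm behind it; y points along the fingers, x is the direction in which the jaws open and shut, and the axes are right-handed (so a half turn about y gives the same grasp; the last joint's range is limited). The gripper opens to 85 mm and grips with 20 to 120 N. Pads are 22 mm wide; open, the fingers measure 114 mm over their backs; the gripper's body (76 mm by 85 mm) begins 54 mm behind the grasp point. The pads swing forward as they close: fully open they stand 13 mm farther back than shut.
Start: joints at [57.147, 17.945, 2.641, 74.691, 0, 82.002], TCP at [0.242, 0.522, 0.239] pointing down, gripper open.
Joint ranges: [-158.12, 158.12], [-49.38, 96.58], [-58.88, 72.47], [-126.05, 133.96], [-84.25, 85.87], [-180, 180]. Speed limits (degrees/s): [147.25, 147.25, 180, 180, 180, 180].

### API

Orientations are given as [roll, pitch, yaw] about the fixed x, y, z axes, in that order (R = Rz(yaw) Ry(pitch) Rx(roll)).
In Python, from plant import observe, read_camera, finish_job gives the robot as it stands. The module is installed in compiled form; this text tells all that it offers.
- The arm moves only by the shell command python3 -m creep 'ROWS' [OPENING] [FORCE]. ROWS is text: rows parted by semicolons, each of 4 numbers parted by spaces: the shift along the world's x, y, z in mm, then the turn about the world's z in degrees. A call has 1 to 20 rows; each row is the pose to reach, as a shift and turn from the pose commanded when the call began; what a row does not reach only later rows make up. A row lasts 1/12 s, in which the tool goes at most 41.7 mm and 7.16 degrees, less where a joint would pass 70% of its speed; a pose out of reach is approached as far as the arm can. A call with a gripper value outside its range is refused whole. OPENING is the closure in counts, from 0 (fully open) to 255 (shut), set as the call begins (- or left out, the last holds). The fingers move at their own pace and stop on an object; FORCE is the grip in N (left out, the last holds). Time passes only in rows, so rows that repeat a pose let the fingers close. It gives the time, the measured TCP pose, the force and the opening at its end, in the units of the state.
- observe(): the state, without advancing time (a new reading comes with each control period).
- read_camera(name): name is "scene" or "top"; returns a dict with "img" (384x512x3 uint8, red, green, blue), "camera_matrix" (3x3 intrinsics, pixels), "R" (3x3) and "t" (3): a world point X has camera coordinates R X + t. Camera axes: x right, y down, z forward; pixel columns grow to the right and rows downward; lengths in m; the calibration is good to about 2 mm. A picture is of the moment at which its call begins. There is no depth.
- finish_job(): hands the job in, once; it reports no verdict.
The state is a dict: "time": time; "q": joint angles; "dq": joint speeds; "joint_torque": joint torques, N m; "tool_pos": TCP position; "tcp_rot": TCP orientation; "ft_force": force on the tool from outside, world axes, zero at the start; "moment": the same for the moment, N m; "finger_gap": finger opening in m.
Only numpy, scipy, OpenCV 4.12 (cv2) and the standard library are available. Lean on these libraries where they do the work, as an engineer would, in place of code of your own. Each camera call takes 0.05 s, during which the arm holds its last target. There are 200 camera calls.

## Working session

There is one attempt and no reset: what is moved stays moved. The work goes in short steps, Python scripts to look and compute and a shell command to move; the robot and the scene stay as the last step left them, time stands still between calls to the robot, and variables do not carry over. Pictures are saved under pics/ and viewed, about 8 in all and at most 12, crops included, and the job is handed in when it is done.

```bash
mkdir -p pics; python3 - <<'E'
from plant import *
import cv2,numpy as np
for n in("scene","top"):
    c=read_camera(n);cv2.imwrite(f"pics/{n}0.png",c["img"][:,:,::-1]);np.savez(n+"0.npz",**c)
    print(n,c["camera_matrix"].tolist(),(-c["R"].T@c["t"]).round(3),c["R"].round(3).tolist())
print(observe())
E
```

```text
scene [[353.9274829874168, 0.0, 264.6280682646413], [0.0, 353.9274829874168, 194.048580867508], [0.0, 0.0, 1.0]] [ 0.757 -0.096  0.746] [[0.476, 0.879, 0.009], [0.82, -0.44, -0.366], [-0.318, 0.182, -0.93]]
top [[477.95140576380516, 0.0, 248.41150804530935], [0.0, 477.95140576380516, 199.7595157655199], [0.0, 0.0, 1.0]] [0.475 0.04  1.14 ] [[-0.013, -1.0, 0.001], [-0.996, 0.013, -0.092], [0.092, -0.002, -0.996]]
{'time': 0.1, 'q': array([ 5.71470606e+01,  1.79868128e+01,  2.58429546e+00,  7.46901085e+01,
       -8.62757758e-04,  8.19986930e+01]), 'dq': array([ 0.06724419, -0.06615705,  0.17257392,  0.01922891, -0.06471948,
       -0.00915385]), 'joint_torque': array([ 3.29775045e-03, -4.81726491e+01,  2.99242347e+01,  1.27312727e-02,
       -6.72565534e-05, -1.91284983e-05]), 'tool_pos': array([0.24145702, 0.52137028, 0.23850071]), 'tcp_rot': array([-89.98796124,   0.09184417,  65.14837799]), 'ft_force': array([ 0.4136654 , -0.10585304, -0.77692984]), 'moment': array([ 0.0005375 , -0.02803758,  0.01174815]), 'finger_gap': 0.08544021850879148}
```

View pics/scene0.png

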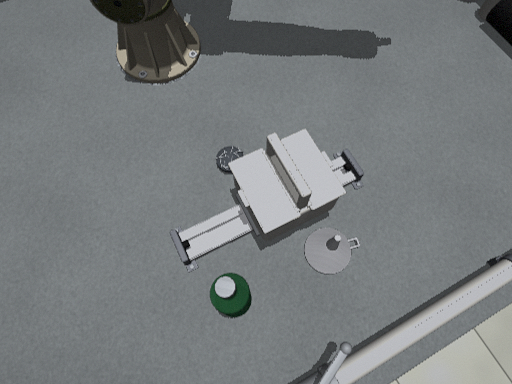

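View pics/top0.png

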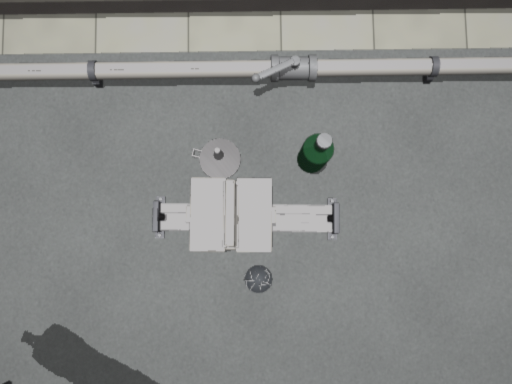

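The scene view shows the caddy on its runner, with the bottle at (230,295), funnel at (328,250) and scourer at (229,158). In the top view the end caps are at (156,216) and (335,218), and the handle bar runs from about (230,180) to (230,248). I'll zoom in to measure.

```bash
python3 - <<'E'
import cv2,numpy as np
a=cv2.imread("pics/top0.png")[165:265,140:350]
cv2.imwrite("pics/topz.png",cv2.resize(a,None,fx=3.8,fy=3.8,interpolation=cv2.INTER_CUBIC))
a=cv2.imread("pics/scene0.png")[120:270,165:370]
cv2.imwrite("pics/scz.png",cv2.resize(a,None,fx=3.8,fy=3.8,interpolation=cv2.INTER_CUBIC))
E
```

```text
(no output)
```

View pics/topz.png

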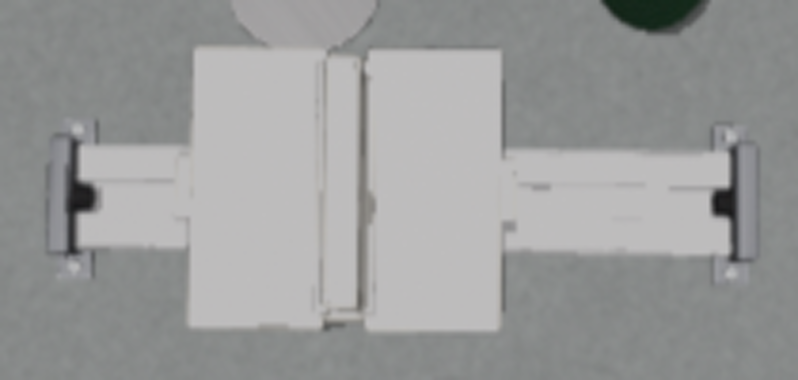

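View pics/scz.png

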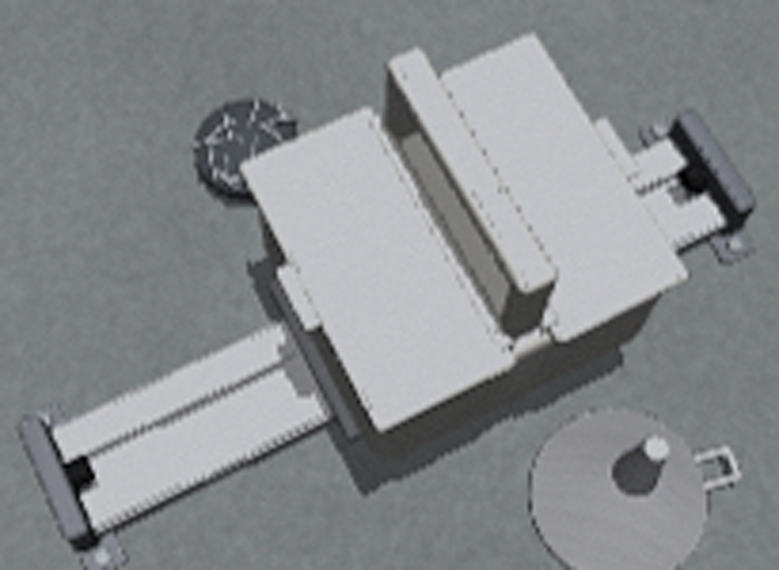

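The top crop shows the tab screws at (77,130), (75,267), (730,135) and (730,272), and the handle-top corners at about (328,55), (362,57), (358,310) and (323,308). In the scene crop the bar top has corners near (390,62), (418,47), (553,275) and (523,292).

```bash
cat >h.py <<'E'
import numpy as np
def ray(n,px,z):
    c=np.load(n); d=c["R"].T@np.linalg.inv(c["camera_matrix"])@np.r_[px,1.]; o=-c["R"].T@c["t"]
    return o+d*(z-o[2])/d[2]
E
python3 - <<'E'
from h import *
T=lambda u,v,z:ray("top0.npz",[u/3.8+139.6,v/3.8+164.6],z)
S=lambda u,v,z:ray("scene0.npz",[u/3.8+164.6,v/3.8+119.6],z)
s=np.array([T(77,130,.004),T(75,267,.004),T(730,135,.004),T(730,272,.004)]);print(s.round(4),s.mean(0))
d=s[:2].mean(0)-s[2:].mean(0);print("runner y yaw",np.degrees(np.arctan2(d[1],d[0])),np.hypot(*d[:2]))
h=np.array([T(*p,.195) for p in((328,55),(362,57),(358,310),(323,308))]);print(h.round(4),h.mean(0))
h=np.array([S(*p,.195) for p in((390,62),(418,47),(553,275),(523,292))]);print(h.round(4),h.mean(0))
print("buffers/caps",T(50,195,.042),T(758,202,.042))
# funnel, bottle rough
print(S(655,447,.11), T(300,-20,0), ray("top0.npz",[324,141],.215))
E
```

```text
[[ 0.5849  0.2485  0.004 ]
 [ 0.4991  0.2494  0.004 ]
 [ 0.5764 -0.1616  0.004 ]
 [ 0.4906 -0.1591  0.004 ]] [0.53775132 0.04427292 0.004     ]
runner y yaw 88.80575703997592 0.40940940186796754
[[0.6042 0.0819 0.195 ]
 [0.6029 0.0641 0.195 ]
 [0.4708 0.0676 0.195 ]
 [0.4721 0.0857 0.195 ]] [0.53750267 0.07481764 0.195     ]
[[0.4724 0.0698 0.195 ]
 [0.4715 0.0854 0.195 ]
 [0.6013 0.0815 0.195 ]
 [0.602  0.0657 0.195 ]] [0.53681044 0.07558827 0.195     ]
buffers/caps [0.54194654 0.25767775 0.042     ] [ 0.532056   -0.17065657  0.042     ]
[0.67797495 0.10590632 0.11      ] [0.67919313 0.10794919 0.        ] [ 0.6744031 -0.1124855  0.215    ]
```

```bash
python3 -m creep '5 -7 0 0.5;15 -22 0 1;32 -48 0 2;52 -79 0 4;73 -110 0 6;94 -142 0 8;115 -174 0 10;136 -206 0 12;157 -238 0 14;178 -270 0 16;199 -302 0 18;220 -334 0 20;241 -365 0 21;260 -394 0 22;276 -418 0 22.8;287 -434 0 23.3;293 -443 0 23.6;295.5 -447 0 23.6;295.5 -447 0 23.6;295.5 -447 0 23.6' 0 
python3 - <<'E'
from plant import *
o=observe();print({k:o[k].round(4) if k!='time' else o[k] for k in('time','q','tool_pos','tcp_rot','ft_force')})
E
```

```text
time: 1.77
tool_pos: [0.5365, 0.0753, 0.2392]
tcp_rot: [-90.0, -0.0, 88.8]
ft_force: [-0.5, -0.4, 0.4]
finger_gap: 0.0856
{'time': 1.7667, 'q': array([-5.12800e-01,  1.42777e+01, -2.33280e+00,  7.34359e+01,
        2.57000e-02,  7.19200e-01]), 'tool_pos': array([0.5365, 0.0753, 0.2392]), 'tcp_rot': array([-8.99533e+01, -2.52000e-02,  8.87680e+01]), 'ft_force': array([-0.473 , -0.3653,  0.4379])}
```

```bash
python3 -m creep '0 0 -3 0;0 0 -9 0;0 0 -17 0;0 0 -26 0;0 0 -35 0;0 0 -44 0;0 0 -52 0;0 0 -58 0;0 0 -62 0;0 0 -63 0;0 0 -63 0;0 0 -63 0' 0 && python3 -m creep '0 0 0 0;0 0 0 0;0 0 0 0;0 0 0 0;0 0 0 0;0 0 0 0;0 0 0 0;0 0 0 0;0 0 0 0;0 0 0 0;0 0 0 0;0 0 0 0' 255 60
python3 - <<'E'
from plant import *
import cv2
c=read_camera("scene");cv2.imwrite("pics/grip.png",c["img"][90:300,130:400,::-1])
o=observe();print(o['time'],o['tool_pos'],o['ft_force'],o['moment'],o['finger_gap'])
E
```

```text
time: 2.77
tool_pos: [0.5375, 0.0747, 0.1766]
tcp_rot: [-90.0, -0.0, 88.7]
ft_force: [-0.1, -0.3, 0.0]
finger_gap: 0.0854
time: 3.77
tool_pos: [0.5373, 0.0749, 0.1767]
tcp_rot: [-90.0, -0.0, 88.7]
ft_force: [-2.3, 2.3, 5.5]
finger_gap: 0.0189
3.8167 [0.53733566 0.07490872 0.17670273] [-1.09499287  2.08979068  5.65408324] [ 0.28935254  0.25708339 -0.06279354] 0.018976656968673022
```

View pics/grip.png

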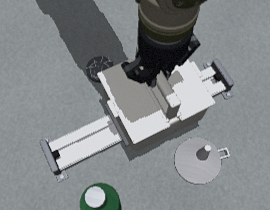

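The bar is gripped in the middle (gap 19 mm). Now the slow left stroke, about 48 mm/s, reading the force every 4 mm.

```bash
(python3 -m creep '0 2 0 0'
python3 -m creep '0.1 4 0 0'
python3 -m creep '0.1 4 0 0'
python3 -m creep '0.1 4 0 0'
python3 -m creep '0.1 4 0 0'
python3 -m creep '0.1 4 0 0'
python3 -m creep '0 4 0 0'
python3 -m creep '0.1 4 0 0'
python3 -m creep '0.1 4 0 0'
python3 -m creep '0.1 4 0 0'
python3 -m creep '0.1 4 0 0'
python3 -m creep '0.1 4 0 0'
python3 -m creep '0 4 0 0'
python3 -m creep '0.1 4 0 0'
python3 -m creep '0.1 3 0 0'
python3 -m creep '0.1 2 0 0'
python3 -m creep '0 2 0 0') | grep -E 'tool_pos|force' | paste - -
python3 -m creep '0 0 0 0;0 0 0 0;0 0 0 0'
```

```text
tool_pos: [0.5373, 0.0761, 0.1767]	ft_force: [-0.8, -1.7, 5.2]
tool_pos: [0.5374, 0.0798, 0.1767]	ft_force: [-1.0, -1.3, 4.6]
tool_pos: [0.5375, 0.084, 0.1767]	ft_force: [-1.8, -1.5, 4.7]
tool_pos: [0.5377, 0.0881, 0.1767]	ft_force: [-1.3, -1.5, 5.9]
tool_pos: [0.5377, 0.0921, 0.1767]	ft_force: [-1.6, -2.5, 5.9]
tool_pos: [0.5378, 0.0962, 0.1767]	ft_force: [-1.7, -1.8, 4.7]
tool_pos: [0.5379, 0.1002, 0.1767]	ft_force: [-0.9, -2.0, 4.6]
tool_pos: [0.538, 0.1042, 0.1767]	ft_force: [-0.9, -2.0, 5.1]
tool_pos: [0.5381, 0.1082, 0.1767]	ft_force: [-1.4, -2.1, 6.5]
tool_pos: [0.5382, 0.1122, 0.1767]	ft_force: [-1.6, -2.3, 4.9]
tool_pos: [0.5383, 0.1162, 0.1767]	ft_force: [-1.8, -1.9, 6.0]
tool_pos: [0.5384, 0.1202, 0.1767]	ft_force: [-1.2, -2.8, 5.6]
tool_pos: [0.5385, 0.1242, 0.1767]	ft_force: [-0.5, -3.4, 5.6]
tool_pos: [0.5386, 0.1282, 0.1767]	ft_force: [-1.1, -3.1, 5.3]
tool_pos: [0.5386, 0.1313, 0.1767]	ft_force: [-1.7, -1.3, 4.8]
tool_pos: [0.5387, 0.1334, 0.1767]	ft_force: [-0.5, -2.7, 5.1]
tool_pos: [0.5388, 0.1352, 0.1767]	ft_force: [-0.9, -1.5, 5.3]
time: 5.48
tool_pos: [0.5387, 0.1356, 0.1767]
tcp_rot: [-90.0, 0.0, 88.7]
ft_force: [-1.6, -0.5, 5.6]
finger_gap: 0.0191
```

```bash
(python3 -m creep '0 2 0 0'
python3 -m creep '0.1 2 0 0'
python3 -m creep '0 2 0 0'
python3 -m creep '0.1 1 0 0'
python3 -m creep '0 1 0 0'
python3 -m creep '0 1 0 0'
python3 -m creep '0 1 0 0'
python3 -m creep '0.1 1 0 0'
python3 -m creep '0 0 0 0;0 0 0 0') | grep -E 'tool_pos|force' | paste - -
```

```text
tool_pos: [0.5388, 0.137, 0.1767]	ft_force: [-1.0, -1.9, 5.7]
tool_pos: [0.5388, 0.1391, 0.1767]	ft_force: [-1.8, -1.1, 5.3]
tool_pos: [0.5389, 0.1411, 0.1767]	ft_force: [-0.6, -2.5, 5.6]
tool_pos: [0.5389, 0.1422, 0.1767]	ft_force: [-0.9, -2.2, 5.4]
tool_pos: [0.5389, 0.1432, 0.1767]	ft_force: [-0.5, -1.8, 5.9]
tool_pos: [0.5389, 0.1441, 0.1767]	ft_force: [-0.5, -2.8, 5.4]
tool_pos: [0.5389, 0.1451, 0.1767]	ft_force: [-1.0, -2.9, 6.2]
tool_pos: [0.539, 0.1459, 0.1767]	ft_force: [-2.3, -3.2, 5.4]
tool_pos: [0.539, 0.146, 0.1767]	ft_force: [-0.7, -1.7, 5.5]
```

```bash
(python3 -m creep '0 1 0 0'
python3 -m creep '0 1 0 0'
python3 -m creep '0 1 0 0'
python3 -m creep '0 0.5 0 0'
python3 -m creep '0 0.5 0 0'
python3 -m creep '0 0 0 0;0 0 0 0') | grep -E 'tool_pos|force' | paste - -
```

```text
tool_pos: [0.539, 0.1465, 0.1767]	ft_force: [-1.2, -5.3, 6.0]
tool_pos: [0.539, 0.1472, 0.1767]	ft_force: [-1.7, -6.9, 6.9]
tool_pos: [0.539, 0.1479, 0.1767]	ft_force: [-1.3, -8.4, 5.2]
tool_pos: [0.539, 0.1482, 0.1767]	ft_force: [-0.7, -8.4, 5.3]
tool_pos: [0.539, 0.1484, 0.1767]	ft_force: [-1.4, -7.7, 6.3]
tool_pos: [0.539, 0.1485, 0.1767]	ft_force: [-2.6, -7.5, 6.2]
```

The caddy is on the left buffer (contact near y = 0.145, about 3 mm of give). Now across to the right.

```bash
(python3 -m creep '0 -1 0 0'
python3 -m creep '0 -2 0 0'
python3 -m creep '0 -3 0 0'
python3 -m creep '-0.1 -4 0 0'
python3 -m creep '-0.1 -4 0 0'
python3 -m creep '-0.1 -4 0 0'
python3 -m creep '-0.1 -4 0 0'
python3 -m creep '-0.1 -4 0 0'
python3 -m creep '0 -4 0 0'
python3 -m creep '-0.1 -4 0 0'
python3 -m creep '-0.1 -4 0 0'
python3 -m creep '-0.1 -4 0 0'
python3 -m creep '-0.1 -4 0 0'
python3 -m creep '-0.1 -4 0 0'
python3 -m creep '0 -4 0 0'
python3 -m creep '-0.1 -4 0 0'
python3 -m creep '-0.1 -4 0 0'
python3 -m creep '-0.1 -4 0 0'
python3 -m creep '-0.1 -4 0 0'
python3 -m creep '0 -4 0 0'
python3 -m creep '-0.1 -3 0 0'
python3 -m creep '-0.1 -3 0 0'
python3 -m creep '-0.1 -3 0 0'
python3 -m creep '0 -3 0 0'
python3 -m creep '-0.1 -3 0 0'
python3 -m creep '-0.1 -3 0 0'
python3 -m creep '0 -3 0 0'
python3 -m creep '-0.1 -3 0 0'
python3 -m creep '-0.1 -3 0 0'
python3 -m creep '0 -3 0 0'
python3 -m creep '-0.1 -3 0 0'
python3 -m creep '-0.1 -3 0 0'
python3 -m creep '0 -3 0 0'
python3 -m creep '-0.1 -3 0 0'
python3 -m creep '-0.1 -3 0 0'
python3 -m creep '0 -3 0 0'
python3 -m creep '-0.1 -3 0 0'
python3 -m creep '-0.1 -3 0 0'
python3 -m creep '0 -3 0 0'
python3 -m creep '-0.1 -3 0 0'
python3 -m creep '-0.1 -3 0 0'
python3 -m creep '0 -3 0 0'
python3 -m creep '-0.1 -3 0 0'
python3 -m creep '-0.1 -3 0 0'
python3 -m creep '0 -3 0 0'
python3 -m creep '-0.1 -3 0 0'
python3 -m creep '-0.1 -3 0 0'
python3 -m creep '0 -3 0 0'
python3 -m creep '-0.1 -3 0 0'
python3 -m creep '-0.1 -3 0 0'
python3 -m creep '0 -3 0 0'
python3 -m creep '-0.1 -3 0 0'
python3 -m creep '-0.1 -3 0 0'
python3 -m creep '0 -3 0 0'
python3 -m creep '-0.1 -2 0 0'
python3 -m creep '0 -2 0 0') | grep -E 'tool_pos|force' | paste - -| tee right.txt | cut -c12-70
```

```text
0.539, 0.1481, 0.1767]	ft_force: [-1.8, -4.4, 5.0]
0.539, 0.1467, 0.1767]	ft_force: [-1.5, -1.3, 6.4]
0.539, 0.1445, 0.1767]	ft_force: [-1.9, 1.4, 4.8]
0.5389, 0.1411, 0.1767]	ft_force: [-1.9, 2.5, 5.1]
0.5388, 0.137, 0.1767]	ft_force: [-0.5, 1.5, 6.0]
0.5387, 0.133, 0.1767]	ft_force: [-1.2, 0.7, 5.6]
0.5386, 0.129, 0.1767]	ft_force: [-0.9, 1.8, 5.5]
0.5385, 0.125, 0.1767]	ft_force: [-1.7, 1.8, 5.2]
0.5384, 0.121, 0.1767]	ft_force: [-1.9, 2.2, 5.8]
0.5383, 0.117, 0.1767]	ft_force: [-1.6, 2.1, 3.9]
0.5382, 0.113, 0.1767]	ft_force: [-1.6, 3.2, 4.7]
0.5381, 0.109, 0.1767]	ft_force: [-1.5, 2.4, 5.1]
0.538, 0.105, 0.1767]	ft_force: [-2.1, 1.3, 5.1]
0.5379, 0.101, 0.1767]	ft_force: [-1.1, 2.2, 5.2]
0.5379, 0.097, 0.1767]	ft_force: [-2.7, 1.7, 5.3]
0.5377, 0.0929, 0.1767]	ft_force: [-0.8, 1.9, 5.3]
0.5377, 0.089, 0.1767]	ft_force: [-1.4, 2.9, 5.2]
0.5375, 0.085, 0.1767]	ft_force: [-1.6, 2.6, 5.4]
0.5375, 0.081, 0.1767]	ft_force: [-1.6, 2.7, 5.6]
0.5374, 0.0769, 0.1767]	ft_force: [-1.8, 2.6, 5.9]
0.5373, 0.0738, 0.1767]	ft_force: [-2.3, 2.7, 5.4]
0.5372, 0.0713, 0.1767]	ft_force: [-1.9, 6.4,
[... 1041 characters left out ...]
]	ft_force: [-1.5, 2.3, 6.0]
0.5357, 0.0049, 0.1767]	ft_force: [-1.7, 2.9, 5.8]
0.5356, 0.0019, 0.1767]	ft_force: [-2.5, 2.1, 5.6]
0.5355, -0.0011, 0.1767]	ft_force: [-1.5, 2.2, 6.2]
0.5355, -0.0041, 0.1767]	ft_force: [-2.2, 1.5, 5.9]
0.5354, -0.0071, 0.1767]	ft_force: [-1.0, 2.1, 6.6]
0.5353, -0.0101, 0.1767]	ft_force: [-1.5, 2.2, 5.7]
0.5353, -0.0131, 0.1767]	ft_force: [-1.0, 2.4, 6.4]
0.5352, -0.016, 0.1767]	ft_force: [-1.5, 2.7, 5.7]
0.5351, -0.0191, 0.1767]	ft_force: [-0.7, 1.9, 6.4]
0.5351, -0.0221, 0.1767]	ft_force: [-2.2, 2.1, 6.2]
0.535, -0.0251, 0.1767]	ft_force: [-2.4, 3.0, 5.2]
0.5349, -0.0272, 0.1767]	ft_force: [-1.0, 1.6, 5.4]
0.5349, -0.0291, 0.1767]	ft_force: [-1.3, 2.0, 5.7]
```

The pinch shows between about y = 0.074 and 0.046. On to the right buffer.

```bash
(python3 -m creep '0 -3 0 0;-0.1 -6 0 0;-0.1 -9 0 0;-0.2 -12 0 0;-0.3 -15 0 0;-0.3 -17 0 0;-0.3 -19 0 0;-0.4 -20.5 0 0'
python3 -m creep '0 -1.5 0 0'
python3 -m creep '0 -1 0 0'
python3 -m creep '0 -1 0 0'
python3 -m creep '0 -1 0 0'
python3 -m creep '0 -1 0 0'
python3 -m creep '0 -1 0 0'
python3 -m creep '0 -1 0 0'
python3 -m creep '0 -0.5 0 0'
python3 -m creep '0 0 0 0;0 0 0 0') | grep -E 'tool_pos|force' | paste - -
```

```text
tool_pos: [0.5344, -0.0496, 0.1767]	ft_force: [-1.9, 1.1, 5.6]
tool_pos: [0.5344, -0.0511, 0.1767]	ft_force: [-0.7, 1.9, 6.3]
tool_pos: [0.5344, -0.0521, 0.1767]	ft_force: [-2.0, 2.2, 5.8]
tool_pos: [0.5343, -0.0531, 0.1767]	ft_force: [-2.5, 2.0, 7.3]
tool_pos: [0.5343, -0.054, 0.1767]	ft_force: [-3.4, 1.9, 6.9]
tool_pos: [0.5343, -0.055, 0.1767]	ft_force: [-2.4, 1.7, 6.6]
tool_pos: [0.5343, -0.0558, 0.1767]	ft_force: [-1.5, 3.4, 6.6]
tool_pos: [0.5343, -0.0565, 0.1767]	ft_force: [-2.7, 5.1, 6.3]
tool_pos: [0.5343, -0.0568, 0.1767]	ft_force: [-2.9, 4.1, 6.6]
tool_pos: [0.5343, -0.0568, 0.1767]	ft_force: [-2.0, 5.1, 5.8]
```

```bash
(python3 -m creep '0 -1 0 0'
python3 -m creep '0 -0.5 0 0;0 -0.5 0 0;0 -0.5 0 0'
python3 -m creep '0 1 0 0;0 3 0 0;0.1 6 0 0;0.2 10 0 0;0.3 14 0 0;0.4 18 0 0;0.5 22 0 0;0.5 26 0 0;0.6 30 0 0;0.7 34 0 0;0.8 38 0 0;0.9 42 0 0;1 46 0 0;1.1 50 0 0;1.2 54 0 0;1.3 58 0 0;1.4 62 0 0;1.5 66 0 0;1.5 70 0 0;1.6 74 0 0'
python3 -m creep '0.1 4 0 0;0.2 8 0 0;0.3 12 0 0;0.4 16 0 0'
python3 -m creep '0 3 0 0'
python3 -m creep '0.1 2 0 0'
python3 -m creep '0 2 0 0'
python3 -m creep '0.1 2 0 0'
python3 -m creep '0 2 0 0'
python3 -m creep '0.1 2 0 0'
python3 -m creep '0 2 0 0'
python3 -m creep '0.1 2 0 0'
python3 -m creep '0 2 0 0'
python3 -m creep '0.1 2 0 0'
python3 -m creep '0 2 0 0'
python3 -m creep '0.1 2 0 0'
python3 -m creep '0 2 0 0'
python3 -m creep '0.1 2 0 0'
python3 -m creep '0 2 0 0'
python3 -m creep '0.1 2 0 0'
python3 -m creep '0 2 0 0'
python3 -m creep '0.1 2 0 0'
python3 -m creep '0 2 0 0'
python3 -m creep '0.1 2 0 0'
python3 -m creep '0 2 0 0'
python3 -m creep '0 0 0 0;0 0 0 0') | grep -E 'time|tool_pos|force' | paste - - - | tee back.txt
python3 - <<'E'
import re,numpy as np
for f in("right.txt","back.txt"):
    a=np.array([[float(v) for v in re.findall(r'-?\d+\.\d+',l)][-6:] for l in open(f)])
    y=a[:,1];F=abs(a[:,4]);m=(y>.036)&(y<.088);m[:3]=False
    if f[0]=='b': m[-1]=False
    y=y[m];F=np.clip(F[m]-2.1,0,None);print(f,np.trapezoid(F*y,y)/np.trapezoid(F,y))
E
```

```text
time: 13.15	tool_pos: [0.5342, -0.0574, 0.1767]	ft_force: [-1.9, 5.9, 8.2]
time: 13.4	tool_pos: [0.5343, -0.0578, 0.1767]	ft_force: [-2.8, 6.1, 7.1]
time: 15.07	tool_pos: [0.5359, 0.0141, 0.1767]	ft_force: [-2.5, -2.8, 6.3]
time: 15.4	tool_pos: [0.5363, 0.0301, 0.1767]	ft_force: [-2.7, -2.3, 6.5]
time: 15.48	tool_pos: [0.5363, 0.0333, 0.1767]	ft_force: [-2.1, -2.0, 6.4]
time: 15.57	tool_pos: [0.5364, 0.0353, 0.1767]	ft_force: [-2.2, -1.4, 6.9]
time: 15.65	tool_pos: [0.5365, 0.0372, 0.1767]	ft_force: [-2.5, -2.4, 5.6]
time: 15.73	tool_pos: [0.5365, 0.0391, 0.1767]	ft_force: [-2.8, -2.5, 6.8]
time: 15.82	tool_pos: [0.5365, 0.0411, 0.1767]	ft_force: [-2.4, -1.9, 5.9]
time: 15.9	tool_pos: [0.5366, 0.0431, 0.1767]	ft_force: [-3.5, -2.4, 6.8]
time: 15.98	tool_pos: [0.5366, 0.0451, 0.1767]	ft_force: [-2.8, -3.4, 7.0]
time: 16.07	tool_pos: [0.5367, 0.0466, 0.1767]	ft_force: [-4.0, -6.0, 5.7]
time: 16.15	tool_pos: [0.5367, 0.0481, 0.1767]	ft_force: [-2.3, -7.5, 6.4]
time: 16.23	tool_pos: [0.5368, 0.0497, 0.1767]	ft_force: [-2.7, -7.8, 6.7]
time: 16.32	tool_pos: [0.5368, 0.0514, 0.1767]	ft_for
[... 202 characters left out ...]
0.0571, 0.1767]	ft_force: [-4.0, -9.5, 7.5]
time: 16.65	tool_pos: [0.537, 0.0591, 0.1767]	ft_force: [-3.2, -8.8, 6.8]
time: 16.73	tool_pos: [0.537, 0.0612, 0.1767]	ft_force: [-4.7, -9.1, 7.0]
time: 16.82	tool_pos: [0.5371, 0.0634, 0.1767]	ft_force: [-2.7, -7.5, 6.1]
time: 16.9	tool_pos: [0.5372, 0.0656, 0.1767]	ft_force: [-3.4, -5.8, 6.1]
time: 16.98	tool_pos: [0.5372, 0.0679, 0.1767]	ft_force: [-2.7, -5.3, 5.7]
time: 17.07	tool_pos: [0.5372, 0.0704, 0.1767]	ft_force: [-3.3, -3.5, 6.7]
time: 17.15	tool_pos: [0.5373, 0.0727, 0.1767]	ft_force: [-2.1, -3.1, 5.9]
time: 17.32	tool_pos: [0.5373, 0.0733, 0.1767]	ft_force: [-3.0, -0.7, 6.5]
right.txt 0.061614519394543175
back.txt 0.05682117828924769
```

The two passes agree: centroids are 0.0616 going right and 0.0568 going left, with a symmetric lag either side, so the middle is at TCP y ≈ 0.059 (travel ≈ +0.014).

```bash
python3 -m creep '0 -1 0 0;0 -3 0 0;-0.1 -5 0 0;-0.1 -7 0 0;-0.2 -9 0 0;-0.2 -11 0 0;-0.3 -13 0 0;-0.3 -14.5 0 0;-0.3 -14.5 0 0;-0.3 -14.5 0 0;-0.3 -14.5 0 0;-0.3 -14.5 0 0;-0.3 -14.5 0 0'
```

```text
time: 18.4
tool_pos: [0.537, 0.0609, 0.1767]
tcp_rot: [-90.0, -0.2, 88.8]
ft_force: [-2.4, 7.3, 6.4]
finger_gap: 0.019
```

```bash
python3 -m creep '0 -1 0 0;0 -2 0 0;0 -2 0 0;0 -2 0 0;0 -2 0 0' | sed -n '2p;4p'; python3 -m creep '0 0.5 0 0;0 1 0 0;0 1.3 0 0;0 1.3 0 0;0 1.3 0 0;0 1.3 0 0'
```

```text
tool_pos: [0.537, 0.0591, 0.1767]
ft_force: [-1.8, 7.5, 6.4]
time: 19.32
tool_pos: [0.537, 0.0592, 0.1767]
tcp_rot: [-90.0, -0.1, 88.8]
ft_force: [-2.1, 2.2, 6.1]
finger_gap: 0.0189
```

Nearly unloaded at y = 0.0592. Release, then rise straight up.

```bash
python3 -m creep '0 0.4 0 0;0 0.4 0 0;0 0.4 0 0;0 0.4 0 0' ; python3 -m creep '0 0 0 0;0 0 0 0;0 0 0 0;0 0 0 0;0 0 0 0;0 0 0 0;0 0 0 0;0 0 0 0;0 0 0 0;0 0 0 0;0 0 0 0;0 0 0 0' 0 && python3 -m creep '0 0 3 0;0 0 8 0;0 0 15 0;0 0 24 0;0 0 34 0;0 0 44 0;0 0 54 0;0 0 64 0;0 0 74 0;0 0 84 0;0 0 92 0;0 0 97 0;0 0 100 0;0 0 100 0;0 0 100 0'
```

```text
time: 19.65
tool_pos: [0.537, 0.0593, 0.1767]
tcp_rot: [-90.0, -0.0, 88.8]
ft_force: [-3.0, 1.4, 7.0]
finger_gap: 0.0195
time: 20.65
tool_pos: [0.5373, 0.059, 0.1763]
tcp_rot: [-90.0, -0.0, 88.7]
ft_force: [-0.3, 0.5, 0.0]
finger_gap: 0.0851
time: 21.9
tool_pos: [0.5372, 0.059, 0.2761]
tcp_rot: [-90.0, -0.0, 88.7]
ft_force: [0.3, -0.6, 0.2]
finger_gap: 0.0852
```

```bash
python3 -m creep '-5 7 0 0;-15 22 0 0;-30 44 0 0;-48 70 0 0;-68 100 0 0;-88 130 0 0;-108 160 0 0;-128 190 0 0;-146 218 0 0;-162 242 0 0;-174 260 0 0;-182 272 0 0;-186 278 0 0;-188 281 0 0;-188 281 0 0;-188 281 0 0' | head -2
python3 - <<'E'
from plant import *
import cv2,numpy as np
c=read_camera("top");np.savez("top1.npz",**c)
a=c["img"][100:300,140:350,::-1]
cv2.imwrite("pics/end.png",cv2.resize(a,None,fx=3,fy=3,interpolation=cv2.INTER_CUBIC))
b=np.load("top0.npz")["img"].astype(int);d=abs(b-c["img"]).max(2)
for n,(u,v,r) in dict(bottle=(320,148,18),funnel=(218,157,18),scourer=(259,279,15)).items():print(n,d[v-r:v+r,u-r:u+r].mean())
E
```

```text
time: 23.23
tool_pos: [0.3495, 0.3396, 0.2761]
bottle 1.814043209876543
funnel 2.130401234567901
scourer 1.8855555555555557
```

View pics/end.png

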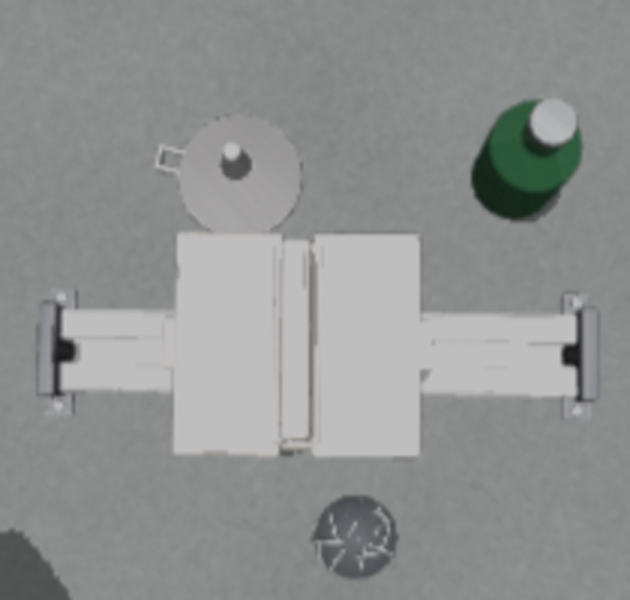

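The picture shows the handle centred at about (296,340) in the crop. That is about 8.5 px right of the start position, so y ≈ 0.058, which agrees with the tool reading. The bottle, funnel and scourer haven't changed, and the arm is clear.

```bash
python3 -c "
from plant import *
print(finish_job(), observe()['time'])"
```

```text
the job is handed in; nothing more can be done
the job is handed in; nothing more can be done
```

The caddy is standing in the middle of the tight spot, about 14 mm left of mid-travel, and the job is handed in. The simulator gave no verdict, and I stopped at about 23 s of the 58 s allowed.

- **Stroke:** I held the caddy by its handle and took it gently up against the left buffer, pressing in about 3 mm. I then took it across to the right buffer, also about 3 mm. I kept to 48 mm/s or less throughout.
- **Finding the spot:** Drag rose from about 2 N to about 10 N between y ≈ 0.046 and 0.074. The centre came out at y = 0.0616 going right and 0.0568 coming back left. I put this difference down to lag in the readings, so I used the middle, y ≈ 0.059, and expect it to be good to about a millimetre.
- **Leaving it:** I brought the caddy back to y = 0.059, took most of the load off the grip, let go, and moved the arm clear.
- **Last checks:** The tool read y = 0.0593 just before I let go. The final picture puts the handle at about 0.058, which agrees within camera accuracy. The bottle, funnel and scourer look unchanged from the first picture. No check failed.

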